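Height check of caliper pistons with a straightedge

ROBOT

A 6-joint arm with a two-finger parallel gripper is mounted at the origin on the work surface. World frame = base frame: x ahead of the robot, y to its left, z up, the work surface at z = 0. Lengths are in mm, angles in degrees, forces in N, time in s.
With the tool pointing down it reaches from about 300 to 850 mm from the base axis. Payload 4.2 kg.
Tool frame: the origin (TCP) lies midway between the tips of the shut fingers; the grasp point (between the pads) lies 19 mm behind it; z points along the fingers, y is the line along which they close (so a half turn about z gives the same grasp; the last joint's range is limited). The gripper opens to 91 mm and grips with 3 to 60 N. Pads are 32 mm wide; open, the fingers measure 118 mm over their backs; the gripper's body (76 mm by 178 mm) begins 60 mm behind the grasp point.
Start: joints at [-64.916, 18.312, 89.639, -0, 72.044, -1.146], TCP at [254.142, -515.805, 213.976] pointing down, gripper open.
Joint ranges: [-177.97, 177.97], [-48.28, 115.42], [12.27, 149.76], [-77.06, 257.06], [2.81, 150.46], [-146.56, 146.56]. Speed limits (degrees/s): [147.25, 147.25, 180, 180, 180, 180].

INTERFACE

Orientations are given as [roll, pitch, yaw] about the fixed x, y, z axes, in that order (R = Rz(yaw) Ry(pitch) Rx(roll)).
In Python, from workcell import env gives the robot as it stands.
- The arm moves only by the tool send_rows, never from a script. Its argument "steps" is a list that holds one entry, the list of rows, each a list of 5 numbers: the shift along the tool's x, y, z scaled (see below), then the turn about the tool's z scaled (see below), then the opening, from 0 (shut) to 1 (fully open). In form: [[[dx, dy, dz, yaw, fingers], ...]]. A call has 1 to 5 rows; each row shifts and turns the commanded pose from where the row before left it, along the tool's axes as they then stand; what a row does not reach is not made up. The controller multiplies each number of a shift by 0.04 m and each number of a turn by 0.12 rad. A row lasts 1/12 s, in which the tool goes at most 41.7 mm and 7.16 degrees, less where a joint would pass 70% of its speed; a pose out of reach is approached as far as the arm can. A call with a number of a shift or a turn outside -1 to 1 is refused whole. A call with a gripper value outside its range is refused whole. The fingers move at their own pace and stop on an object; "squeeze" is the grip in N (left out, the last holds). Time passes only in rows, so rows that do not move let the fingers close. It gives the time, the measured TCP pose, the force, the opening and the grip force at its end, in the units of the state.
- env.state(): the state, without advancing time (a new reading comes with each control period).
- env.grab_frame(name): name is "scene" or "top" or "wrist"; returns a dict with "pixels" (400x640x3 uint8, red, green, blue), "depth" (400x640 float32, mm along the optical axis (not along the pixel's ray), 0 where there is no reading), "intrinsics" (3x3 intrinsics, pixels), "cam_to_world" (4x4, takes a point from camera to world coordinates). Camera axes: x right, y down, z forward; pixel columns grow to the right and rows downward; lengths in mm; the calibration is good to about 2 mm. A picture is of the moment at which its call begins.
- env.job_done(): hands the job in; it is judged then, once.
The state is a dict: "time_s": time; "qpos": joint angles; "qvel": joint speeds; "effort": joint torques, N m; "ee_pos": TCP position; "ee_rot": TCP orientation; "force": force on the tool from outside, world axes, zero at the start; "torque": the same for the moment, N m; "gripper_width": finger opening in mm; "gripper_force": force on a finger pad.
Only numpy, scipy, OpenCV 4.12 (cv2) and the standard library are available. Lean on these libraries where they do the work, as an engineer would, in place of code of your own. Each camera call takes 0.05 s, during which the arm holds its last target. There are 200 camera calls.

TASK

Complete the set of brake-caliper pistons in the gauge rack: stand the two spare full-size pistons in the two empty pockets, leaving those already in it where they are. Then gently lay the straightedge, rib up and centred over the row, flat on top of all four pistons with its long edge flush along the inner face of the rack's fence, and let go. Leave everything else on the bench alone.

Things in the scene. Friction and masses are not known exactly. Their poses are not given: they have to be found in the camera images.
- rack: Grey heavy metal gauge rack, fixed. Block 54 (x) by 330 (y) by 26 mm tall, with a row of four round pockets along y. Along its -x long side (nearest the robot) stands a straight fence wall, 10 mm thick, 330 mm long, top 62 mm above the bench; its inner face, looking to the rack's +x, lies at x = -27 mm. Origin: centre of the block's underside, on the pockets' line; z up.
- straightedge: Aluminium straightedge, 0.3 to 0.65 kg: flat blade 54 (x) by 300 (y) by 10 mm thick, with an upright grip rib mid-top, 14 mm (x) by 110 mm (y), from 10 to 34 mm above the underside. Starts flat on the bench, rib up. Same both ways round. Origin: centre of the blade's underside, z up, y along its length.
- piston_a: Loose steel brake-caliper piston, a plain bright upright cylinder, 38 mm diameter, 46 mm tall, with a dark disc on its top and a dark groove near the top. Origin: centre of its underside, z up its axis. It already stands in a pocket of the rack.
- piston_b: Loose steel brake-caliper piston, a plain bright upright cylinder, 38 mm diameter, 46 mm tall, with a dark disc on its top and a dark groove near the top. Origin: centre of its underside, z up its axis. It already stands in a pocket of the rack.
- piston_c: Loose steel brake-caliper piston, a plain bright upright cylinder, 38 mm diameter, 46 mm tall, with a dark disc on its top and a dark groove near the top. Origin: centre of its underside, z up its axis. A spare, standing on the bench beside the rack.
- piston_d: Loose steel brake-caliper piston, a plain bright upright cylinder, 38 mm diameter, 46 mm tall, with a dark disc on its top and a dark groove near the top. Origin: centre of its underside, z up its axis. A spare, standing on the bench beside the rack.
- small_piston: Bystander: a piston of another, smaller size, 28 mm diameter and 32 mm tall, standing on the bench. Does not belong in the rack. Origin: centre of its underside.
- spanner: Bystander: steel open-ended spanner, 170 mm long, lying on the bench.
- screwdriver: Bystander: screwdriver with black handle, 190 mm long, lying on the bench.
- bearing_ring: Bystander: steel bearing ring, 62 mm outside diameter, 34 mm bore, 18 mm high, lying on the bench. Origin: centre of its underside.
- spray_can: Bystander: white can, 66 mm diameter, 150 mm tall, standing. Origin: centre of its underside.
- grease_jar: Bystander: jar with black cap, 72 mm diameter, 80 mm tall, standing. Origin: centre of its underside.
- hammer: Bystander: hammer, 260 mm long, lying on the bench.
- pocket0 (a point): Centre of the floor of one pocket of the rack, at rack y = -120 mm, 8 mm above the rack's underside. The pocket is round, 42 mm across and 18 mm deep, open above; a piston in it stands 28 mm proud, its top 54 mm above the rack's underside.
- pocket1 (a point): Centre of the floor of one pocket of the rack, at rack y = -40 mm, 8 mm above the rack's underside. The pocket is round, 42 mm across and 18 mm deep, open above; a piston in it stands 28 mm proud, its top 54 mm above the rack's underside.
- pocket2 (a point): Centre of the floor of one pocket of the rack, at rack y = 40 mm, 8 mm above the rack's underside. The pocket is round, 42 mm across and 18 mm deep, open above; a piston in it stands 28 mm proud, its top 54 mm above the rack's underside.
- pocket3 (a point): Centre of the floor of one pocket of the rack, at rack y = 120 mm, 8 mm above the rack's underside. The pocket is round, 42 mm across and 18 mm deep, open above; a piston in it stands 28 mm proud, its top 54 mm above the rack's underside.
There are look-alikes about, which are no part of the job. What is shaped like the piston_d but blue is not meant. What is shaped like the piston_a but orange is not meant.

How it is judged (in metres and radians):
On the way:
1. all four pockets of the rack hold a full-size piston, standing on the pocket floor (distance between any of piston_a, piston_b, piston_c, piston_d and pocket0 below 0.006 m and distance between any of piston_a, piston_b, piston_c, piston_d and pocket1 below 0.006 m and distance between any of piston_a, piston_b, piston_c, piston_d and pocket2 below 0.006 m and distance between any of piston_a, piston_b, piston_c, piston_d and pocket3 below 0.006 m and angle between each of piston_a, piston_b, piston_c, piston_d's own z axis and vertical below 0.08 rad), for 0.2 s.
At the end, for the whole second after the job is handed in: An upright piston within 6 mm of each pocket floor centre. Straightedge at rest, rib up, flat (0.02 rad) on the tops, underside 52 to 56.5 mm above the rack's underside, edge within 2 mm of the fence face and parallel within 0.015 rad, centred along the row within 25 mm (all of step 1 and angle between the y axis of straightedge and the y axis of rack, either way round below 0.015 rad and x of straightedge in the frame of rack between -0.002 and 0.002 m and y of straightedge in the frame of rack between -0.025 and 0.025 m and z of straightedge in the frame of rack between 0.052 and 0.0565 m and angle between straightedge's own z axis and vertical below 0.02 rad and linear speed of straightedge below 0.01 m/s); the robot touches nothing.
It fails at once if a piston that was already in the rack is pulled out (distance of any of piston_a, piston_b from where it was at the start of the episode above 0.015 m).
It fails at once if something else on the bench is pushed away or knocked over (moved more than 25 mm) (distance of any of small_piston, spanner, screwdriver, bearing_ring, spray_can, grease_jar, hammer from where it was at the start of the episode above 0.025 m).
It fails at once if the straightedge is dropped on or rammed into the rack or the pistons (more than 50 N) (contact force between straightedge and rack above 50 N or contact force between straightedge and piston_a above 50 N or contact force between straightedge and piston_b above 50 N or contact force between straightedge and piston_c above 50 N or contact force between straightedge and piston_d above 50 N).
It also fails if it takes over 64 s, if anything falls off the work surface, if the arm or the gripper's body presses on something with over 40 N, if the wrist force passes 120 N, or if a joint passes its speed limit or range.

## Working session

There is one attempt and no reset: what is moved stays moved. The work goes in short steps, Python scripts to look and compute and a tool call to move; the robot and the scene stay as the last step left them, time stands still between calls to the robot, and variables do not carry over. Pictures are saved under pics/ and viewed, at most 10 in all, crops included, and the job is handed in when it is done.

Besides the shell and the picture viewer there is one more tool, called after "Request:" by a JSON object that holds its "op" and its "data", one argument or row to a line. send_rows: Moves the arm, as the interface text tells. Shifts and turns lie within -1 to 1; 1 stands for 0.04 m of shift or 0.12 rad of turn. Its arguments: {"type":"object","properties":{"steps":{"type":"array"},"squeeze":{"type":"number"}},"required":["steps"]}

```bash
mkdir -p pics
python3 - <<'E'
from workcell import env
import cv2,numpy as np
for n in("top","scene"):
    f=env.grab_frame(n); cv2.imwrite(f"pics/{n}0.png",f["pixels"][:,:,::-1]); np.savez(f"{n}0.npz",**f)
    print(n,f["intrinsics"].round(1).tolist(),f["cam_to_world"].round(3).tolist())
print(env.state())
E
```

```text
top [[386.2, 0.0, 323.3], [0.0, 386.2, 195.4], [0.0, 0.0, 1.0]] [[-0.001, -0.988, 0.153, 324.202], [-1.0, 0.0, -0.005, 14.095], [0.005, -0.153, -0.988, 1208.313], [0.0, 0.0, 0.0, 1.0]]
scene [[509.8, 0.0, 316.1], [0.0, 509.8, 205.5], [0.0, 0.0, 1.0]] [[0.784, 0.49, -0.381, 1027.538], [0.62, -0.625, 0.474, -645.877], [-0.006, -0.608, -0.794, 1142.019], [0.0, 0.0, 0.0, 1.0]]
{'time_s': 0.1, 'qpos': array([-6.49157124e+01,  1.83477073e+01,  8.96991446e+01, -2.50751268e-03,
        7.20420832e+01, -1.14597575e+00]), 'qvel': array([-0.09800957, -0.12779678, -0.2109685 ,  0.02957088,  0.01072279,
       -0.04629673]), 'effort': array([ 7.21042306e-04, -4.13330805e+01, -2.32509828e+01,  7.29384064e-02,
        4.22038184e-02, -5.27301108e-05]), 'ee_pos': array([ 253.93960603, -515.39742578,  213.20889194]), 'ee_rot': array([-1.79911035e+02,  6.04998180e-04,  2.62310388e+01]), 'force': array([0.2178909 , 0.53573465, 0.11878038]), 'torque': array([ 0.01521505, -0.0377588 , -0.10067757]), 'gripper_force': 0.0, 'gripper_width': 91.37859406329058}
```

View pics/top0.png

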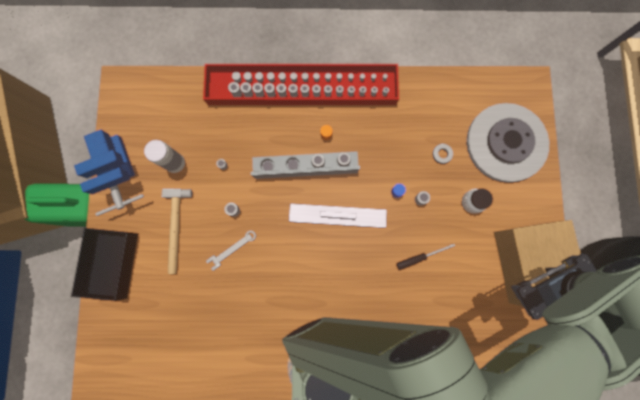

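View pics/scene0.png

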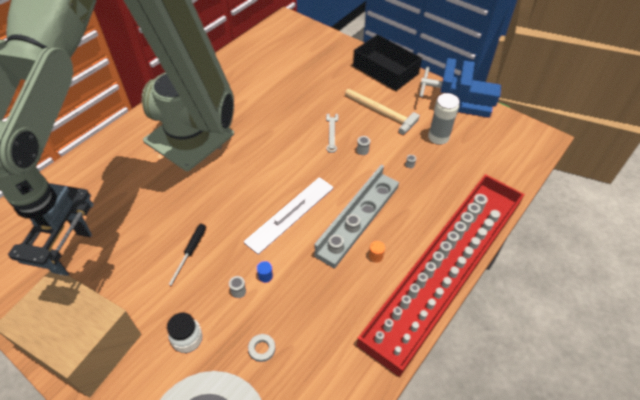

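The top view shows the rack at (252–358, 155–175). The pistons already in it are at (318,160) and (344,158), and the empty pockets at (267,164) and (292,162). The straightedge is at (338,216).

Piston candidates:
- **Bright, full-size:** (232,209) and (423,198). These fit as the spares.
- **Blue look-alike:** (399,190).
- **Orange look-alike:** (326,131).
- **Smaller bright piston:** (222,164). This is the bystander.

I'll confirm with an enlarged crop and depth.

```bash
cat > h.py <<'E'
import numpy as np,cv2
from scipy.spatial.transform import Rotation as R
def world(f):
    K=f["intrinsics"];d=f["depth"];v,u=np.mgrid[:d.shape[0],:d.shape[1]]
    p=np.stack([(u-K[0,2])/K[0,0]*d,(v-K[1,2])/K[1,1]*d,d],-1)
    T=f["cam_to_world"];w=p@T[:3,:3].T+T[:3,3];w[d==0]=np.nan;return w
def onplane(f,uv,z):
    K=f["intrinsics"];T=f["cam_to_world"];uv=np.atleast_2d(uv).astype(float)
    r=np.c_[(uv-K[:2,2])/[K[0,0],K[1,1]],np.ones(len(uv))]@T[:3,:3].T
    return T[:3,3]+r*((z-T[2,3])/r[:,2])[:,None]
def totool(dxyz,rpy):   # world shift -> tool-axis shift in units of 40 mm
    return R.from_euler('xyz',rpy,degrees=True).inv().apply(dxyz)/40
E
python3 - <<'E'
from h import *
f=dict(np.load("top0.npz"));w=world(f)
cv2.imwrite("pics/crop1.png",cv2.resize(f["pixels"][120:230,200:450,::-1],None,fx=3.2,fy=3.2,interpolation=cv2.INTER_CUBIC))
z=w[...,2]
m=((z>12)&(z<90)).astype(np.uint8);m[:120]=0;m[235:]=0
n,l,s,c=cv2.connectedComponentsWithStats(m)
for i in range(1,n):
    if s[i,4]>15:
        q=w[l==i];zt=np.percentile(q[:,2],85);t=q[q[:,2]>zt-8]
        print(c[i].round(),s[i,4],"ztop",zt.round(1),"mean",t[:,:2].mean(0).round(1),"n",len(t))
for lo,hi,nm in((20,32,"rackblock"),):
    mm=((z>lo)&(z<hi)).astype(np.uint8);mm[:150]=0;mm[180:]=0;mm[:,:245]=0;mm[:,365:]=0
    q=w[mm>0];print(nm,len(q),cv2.minAreaRect(q[:,:2].astype(np.float32)))
hsv=cv2.cvtColor(f["pixels"],cv2.COLOR_RGB2HSV)
mm=((hsv[...,1]<50)&(hsv[...,2]>190)).astype(np.uint8);mm[:195]=0;mm[235:]=0;mm[:,:280]=0;mm[:,395:]=0
ys,xs=np.nonzero(mm);p=onplane(f,np.c_[xs,ys],10)
print("se",len(p),cv2.minAreaRect(p[:,:2].astype(np.float32)))
E
```

```text
[509. 147.] 4205 ztop 49.5 mean [ 678.1 -579.3] n 1593
[326. 132.] 148 ztop 49.2 mean [708.4  -1.4] n 117
[110. 163.] 1433 ztop 81.9 mean [624.7 676.2] n 679
[443. 153.] 213 ztop 20.8 mean [ 643.8 -371.9] n 209
[176. 163.] 222 ztop 79.1 mean [602.8 459. ] n 56
[308. 165.] 1977 ztop 60.9 mean [589.6  39.1] n 613
[222. 164.] 80 ztop 34.7 mean [607.2 326.9] n 67
[398. 190.] 147 ztop 48.3 mean [ 521.8 -223.5] n 123
[175. 206.] 563 ztop 27.7 mean [477.8 466.2] n 467
[477. 200.] 591 ztop 81.9 mean [ 489.5 -461.1] n 355
[422. 198.] 150 ztop 48.9 mean [ 497.2 -296.7] n 120
[232. 209.] 151 ztop 48.7 mean [462.9 287.3] n 127
[338. 214.] 272 ztop 35.8 mean [446.2 -36.7] n 168
[308. 213.] 16 ztop 15.1 mean [452.8  54.9] n 16
[103. 231.] 171 ztop 71.1 mean [395.9 654.1] n 97
[501. 232.] 58 ztop 80.6 mean [ 389.5 -522.2] n 16
rackblock 1044 ((605.434814453125, 64.46402740478516), (65.66291046142578, 329.13531494140625), 3.312762975692749)
se 1693 ((446.5888366699219, -34.98063659667969), (300.34613037109375, 57.3809814453125), 86.36930847167969)
```

View pics/crop1.png

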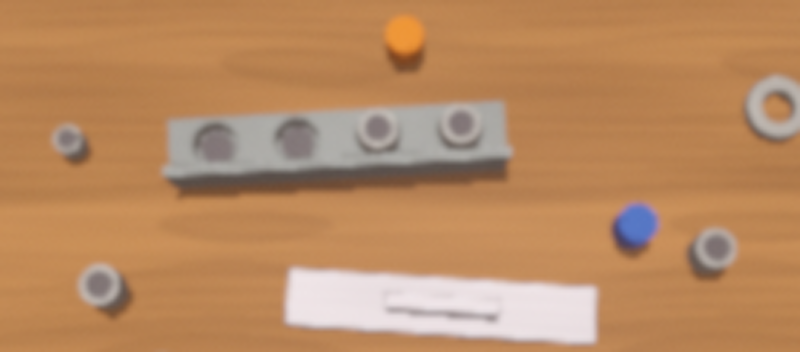

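The crop confirms it: the bright spares are at (99,285) and (714,248) in the crop, both about 48 mm tall by depth. The blue and orange ones are the look-alikes, and the small one at (67,138) is only about 34 mm tall. I'll go above the right-hand spare first.

Request:
{"op": "send_rows", "data": {
  "steps": [
    [[0.9,-0.25,0,0,0.8],[0.9,-0.25,0,0,0.8],[0.9,-0.25,0,0,0.8],[0.9,-0.25,0,0,0.8],[0.9,-0.25,0,0,0.8]]
  ]
}}

```text
time_s: 0.52
ee_pos: [394.3, -389.9, 213.6]
ee_rot: [-180.0, 0.0, 26.2]
force: [0.1, -0.3, -0.1]
gripper_width: 73.0
gripper_force: 0.0
```

Request:
{"op": "send_rows", "data": {
  "steps": [
    [[0.9,-0.25,0,0,0.8],[0.9,-0.25,0,0,0.8],[0.9,-0.25,0,0,0.8],[0.5,-0.25,0,0,0.8],[0,0,0,0,0.8]]
  ]
}}

```text
time_s: 0.93
ee_pos: [493.1, -295.4, 213.3]
ee_rot: [-179.9, -0.1, 26.5]
force: [0.1, 0.2, -0.1]
gripper_width: 72.8
gripper_force: 0.0
```

Run:
```python
from h import *
from workcell import env
f=env.grab_frame("wrist");np.savez("w1.npz",**f);cv2.imwrite("pics/w1.png",f["pixels"][:,:,::-1])
print(f["cam_to_world"].round(3).tolist(),f["intrinsics"].round(1).tolist());s=env.state();print(s["time_s"],s["ee_pos"],s["ee_rot"])
```

```text
[[0.446, -0.865, -0.229, 557.791], [-0.895, -0.432, -0.112, -263.998], [-0.002, 0.255, -0.967, 384.301], [0.0, 0.0, 0.0, 1.0]] [[349.1, 0.0, 320.1], [0.0, 349.1, 194.1], [0.0, 0.0, 1.0]]
0.9833 [ 491.57014375 -297.20178133  213.34354253] [-1.79943290e+02  3.93444467e-02  2.64452555e+01]
```

View pics/w1.png

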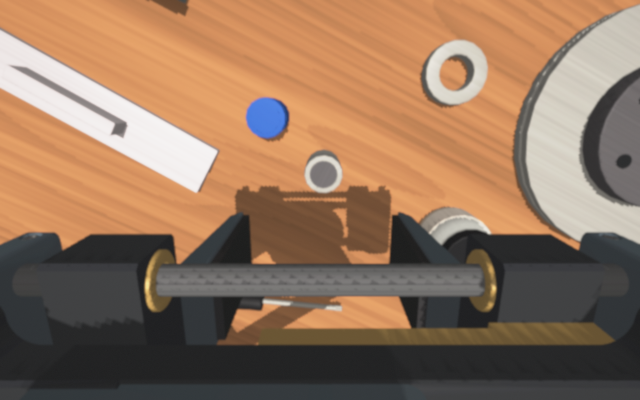

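The wrist view shows the bright spare at (323,174), the blue look-alike at (267,118) and the fingers at the bottom. I'll write a finder for the dark disc and work out the shift.

```bash
cat >> h.py <<'E'
def discs(f,z=46,box=(0,230,120,520)):
    """grey top discs ringed by bright steel: centres (px) and world xy at height z"""
    a,b,c,d=box;px=f["pixels"][a:b,c:d];hsv=cv2.cvtColor(px,cv2.COLOR_RGB2HSV)
    m=((hsv[...,1]<60)&(hsv[...,2]>50)&(hsv[...,2]<160)).astype(np.uint8)
    cs,_=cv2.findContours(m,cv2.RETR_EXTERNAL,cv2.CHAIN_APPROX_NONE);out=[]
    for k in cs:
        A=cv2.contourArea(k);(x,y),r=cv2.minEnclosingCircle(k)
        if A>80 and A>.6*np.pi*r*r:
            M=cv2.moments(k);uv=np.array([M["m10"]/A+c,M["m01"]/A+a]);out.append((uv.round(1),round(A),onplane(f,uv,z)[0,:2].round(1)))
    return out
E
python3 - <<'E'
from h import *
f=dict(np.load("w1.npz"))
for o in discs(f): print(o)
w=world(f);print(w[168:181:6,317:330:6].round(1).tolist())
t=np.load("top0.npz");print([onplane(t,p,46)[0].round(1) for p in((423,197.5),(231,209))])
E
```

```text
(array([323. , 174.1]), 505, array([ 497.2, -296.5]))
[[[499.9, -288.5, 45.4], [503.0, -293.6, 47.9], [505.5, -298.9, 47.0]], [[495.1, -291.0, 48.2], [497.6, -296.3, 47.8], [500.0, -301.7, 46.4]], [[489.2, -293.8, 45.8], [492.0, -299.1, 46.6], [494.4, -304.5, 45.5]]]
[array([ 497. , -295.5,   46. ]), array([462. , 287.6,  46. ])]
```

Request:
{"op": "send_rows", "data": {
  "steps": [
    [[0.13,0.05,1,0,0.8],[0,0,1,0,0.8],[0,0,1,0,0.8],[0,0,1,0,0.8],[0,0,0.7,0,0.8]]
  ]
}}

```text
time_s: 1.4
ee_pos: [493.4, -298.5, 22.6]
ee_rot: [-179.8, 0.2, 26.2]
force: [-0.4, -0.4, -1.4]
gripper_width: 72.8
gripper_force: 0.0
```

Request:
{"op": "send_rows", "data": {
  "steps": [
    [[0,0,0,0,0.8],[0,0,0,0,0.3],[0,0,0,0,0.3],[0,0,0,0,0.3],[0,0,0,0,0.3]]
  ],
  "squeeze": 25
}}

```text
time_s: 1.82
ee_pos: [497.4, -299.5, 28.3]
ee_rot: [179.8, -0.1, 26.2]
force: [-0.6, 0.7, -1.2]
gripper_width: 49.0
gripper_force: 0.0
```

Request:
{"op": "send_rows", "data": {
  "steps": [
    [[0,0,0,0,0.3],[0,0,0,0,0.3],[0,0,0,0,0.3]]
  ]
}}

```text
time_s: 2.07
ee_pos: [496.6, -298.6, 27.3]
ee_rot: [179.9, -0.1, 26.2]
force: [-1.7, 1.5, 5.5]
gripper_width: 37.1
gripper_force: 25.0
```

Request:
{"op": "send_rows", "data": {
  "steps": [
    [[0,0,-0.5,0,0.3],[0,0,-1,0,0.3],[0,0,-1,0,0.3],[0,0,-1,0,0.3],[0,0,-0.8,0,0.3]]
  ]
}}

```text
time_s: 2.48
ee_pos: [496.6, -298.7, 201.2]
ee_rot: [179.8, -0.1, 26.2]
force: [0.8, -0.2, -1.3]
gripper_width: 37.3
gripper_force: 25.0
```

Request:
{"op": "send_rows", "data": {
  "steps": [
    [[0.49,-0.77,0,0,0.3],[0.49,-0.77,0,0,0.3],[0.49,-0.77,0,0,0.3],[0.49,-0.77,0,0,0.3],[0.49,-0.77,0,0,0.3]]
  ]
}}

```text
time_s: 2.9
ee_pos: [515.7, -115.4, 198.0]
ee_rot: [180.0, -0.0, 26.2]
force: [0.1, -1.4, -1.3]
gripper_width: 37.5
gripper_force: 25.0
```

Request:
{"op": "send_rows", "data": {
  "steps": [
    [[0.49,-0.77,0,0,0.3],[0.49,-0.77,0,0,0.3],[0.49,-0.77,0,0,0.3],[0.49,-0.77,0,0,0.3],[0.49,-0.77,0,0,0.3]]
  ]
}}

```text
time_s: 3.32
ee_pos: [535.6, 66.3, 198.0]
ee_rot: [180.0, -0.0, 26.2]
force: [-0.2, -0.1, -1.0]
gripper_width: 37.3
gripper_force: 25.0
```

Request:
{"op": "send_rows", "data": {
  "steps": [
    [[0,0,0,0.9,0.3],[0,0,0,0.9,0.3],[0,0,0,0.9,0.3],[0,0,0,0.65,0.3],[0,0,0,0,0.3]]
  ]
}}

```text
time_s: 3.73
ee_pos: [535.7, 64.7, 197.8]
ee_rot: [180.0, 0.0, 3.2]
force: [-0.3, 0.5, -1.1]
gripper_width: 37.5
gripper_force: 25.0
```

Run:
```python
from h import *
from workcell import env
f=env.grab_frame("wrist");np.savez("w2.npz",**f);cv2.imwrite("pics/w2.png",f["pixels"][:,:,::-1])
s=env.state();print(s["time_s"],s["ee_pos"],s["ee_rot"],s["gripper_width"])
```

```text
3.7833 [535.69993454  64.56418486 197.8176595 ] [1.79988619e+02 1.09460018e-02 3.31222648e+00] 37.28300837574331
```

View pics/w2.png

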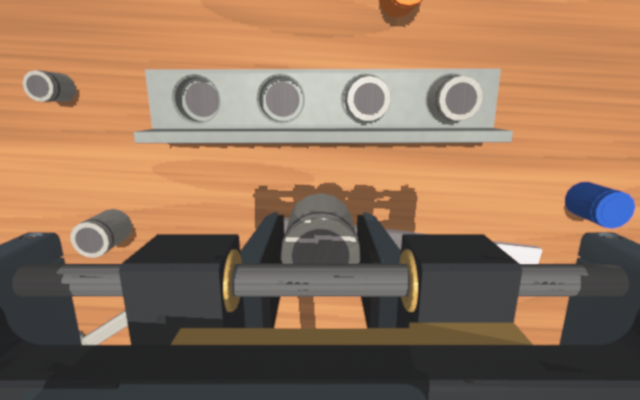

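The wrist view shows the held piston at (320,230). The rack's empty pockets are at (200,100) and (282,100) and its filled ones at (368,99) and (460,99); the fence top is along row ~132. Next I'll measure the rack's edges.

Run:
```python
from h import *
f=dict(np.load("w2.npz"));g=cv2.cvtColor(f["pixels"],cv2.COLOR_RGB2GRAY).astype(int)
s=cv2.cvtColor(f["pixels"],cv2.COLOR_RGB2HSV)[...,1].astype(int)
for c in(160,240,325,415,490): print(c,"g",g[64:76,c].tolist(),g[122:150,c].tolist())
for r in(133,135): print(r,s[r,128:142].tolist(),s[r,504:518].tolist())
for r in(74,): print(r,s[r,140:156].tolist(),s[r,492:506].tolist())
for o in discs(f,54,(60,130,340,500)):print(o)
for o in discs(f,26,(60,130,160,320)):print(o)
```

```text
160 g [154, 153, 152, 154, 158, 170, 181, 183, 183, 184, 185, 185] [181, 181, 181, 181, 181, 176, 153, 117, 108, 136, 167, 183, 185, 185, 184, 184, 182, 182, 181, 177, 166, 161, 168, 172, 174, 174, 174, 174]
240 g [158, 155, 154, 158, 166, 178, 185, 186, 188, 192, 196, 198] [195, 195, 192, 189, 185, 176, 147, 110, 107, 142, 172, 182, 183, 182, 182, 181, 182, 182, 181, 173, 146, 106, 89, 90, 102, 138, 167, 175]
325 g [178, 176, 173, 172, 176, 183, 188, 189, 193, 200, 204, 206] [200, 199, 194, 189, 185, 172, 142, 109, 108, 140, 171, 181, 182, 182, 182, 182, 181, 180, 178, 168, 136, 96, 81, 84, 96, 126, 150, 158]
415 g [164, 167, 170, 175, 182, 186, 187, 187, 190, 193, 195, 196] [191, 190, 187, 186, 180, 163, 131, 108, 119, 153, 179, 186, 187, 186, 185, 185, 185, 185, 182, 168, 136, 102, 89, 88, 97, 126, 150, 156]
490 g [158, 160, 161, 164, 172, 180, 182, 183, 183, 183, 183, 182] [182, 183, 184, 184, 180, 158, 123, 108, 129, 162, 181, 185, 185, 185, 185, 185, 185, 185, 182, 171, 158, 157, 159, 161, 163, 164, 163, 162]
133 [140, 141, 141, 140, 127, 82, 29, 13, 13, 11, 11, 11, 13, 13] [11, 11, 12, 12, 11, 11, 12, 22, 66, 121, 139, 140, 140, 141]
135 [142, 142, 142, 141, 134, 99, 48, 14, 12, 12, 12, 12, 11, 12] [10, 10, 10, 10, 10, 11, 14, 33, 86, 129, 139, 140, 140, 140]
74 [140, 140, 140, 137, 120, 75, 23, 10, 11, 12, 12, 11, 12, 11, 11, 11] [12, 11, 11, 12, 11, 11, 13, 39, 89, 130, 140, 140, 142, 142]
(array([460.8,  98. ]), 718, array([617.5, -53.5]))
(array([368.7,  98.4]), 686, array([612.8,  26.4]))
(array([278.3,  95.2]), 1308, array([611.4, 108.2]))
(array([195.4,  96.5]), 1539, array([605.9, 186.5]))
```

Run:
```python
from h import *
f=dict(np.load("w2.npz"))
p=onplane(f,[(160,131.3),(240,131.1),(325,131.15),(415,130.8),(490,130.55)],62)[:,:2]
b,a=np.polyfit(p[:,1],p[:,0],1);yaw=-np.degrees(np.arctan(b));print("yaw",yaw,"resid",(p[:,0]-b*p[:,1]-a).round(2))
Y=np.radians(yaw);ex=np.array([np.cos(Y),np.sin(Y)]);ey=np.array([-ex[1],ex[0]])
print("ex coords: inner",(p@ex).round(1))
print("near62",(onplane(f,[(240,142.25),(325,142.1),(415,142)],62)[:,:2]@ex).round(1))
print("far26",(onplane(f,[(160,68.8),(490,68.5)],26)[:,:2]@ex).round(1))
e=onplane(f,[(133.1,133),(512.2,133)],62)[:,:2]@ey;print("ends62",e,e.mean())
e2=onplane(f,[(145,74),(499.7,74)],26)[:,:2]@ey;print("ends26",e2,e2.mean())
cx=(p@ex).mean()+27
for cy in(e.mean(),e2.mean()):
    c=cx*ex+cy*ey;print("centre",c,"pockets",[(c+q*ey).round(1).tolist() for q in(-120,-40,40,120)])
g=cv2.cvtColor(f["pixels"],cv2.COLOR_RGB2GRAY)
cv2.imwrite("pics/w2c.png",cv2.resize(f["pixels"][170:290,240:400,::-1],None,fx=4,fy=4,interpolation=cv2.INTER_CUBIC))
T=f["cam_to_world"];K=f["intrinsics"]
for P in((535.7,64.6,216.8),(535.7,64.6,170.8)):
    q=T[:3,:3].T@(np.array(P)-T[:3,3]);print((K@q/q[2]).round(1))
```

```text
yaw 3.290732560590915 resid [ 0.03  0.06 -0.14 -0.01  0.07]
ex coords: inner [586.1 586.1 585.9 586.  586.1]
near62 [576.5 576.5 576.4]
far26 [640.4 640. ]
ends62 [ 195.99770479 -133.28410572] 31.356799534005376
ends26 [ 196.44552797 -133.66385135] 31.390838307869444
centre [610.24733054  66.49619528] pockets [[617.1, -53.3], [612.5, 26.6], [608.0, 106.4], [603.4, 186.3]]
centre [610.24537663  66.53017793] pockets [[617.1, -53.3], [612.5, 26.6], [607.9, 106.5], [603.4, 186.3]]
[319.5 259.4   1. ]
[319.7 225.9   1. ]
```

View pics/w2c.png

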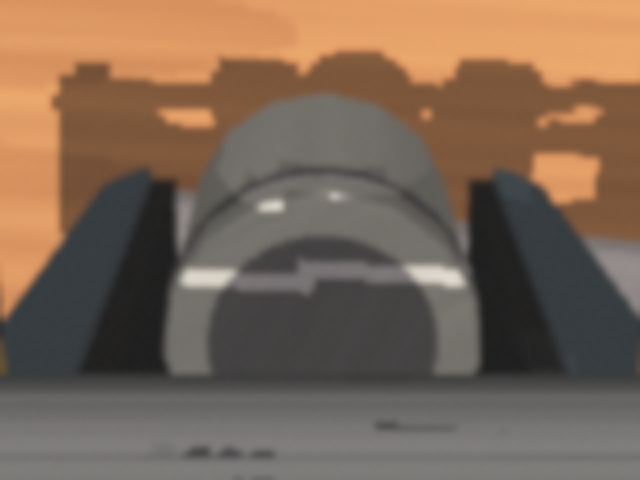

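Run:
```python
from h import *
f=dict(np.load("w2.npz"));Y=np.radians(3.31);ex=np.array([np.cos(Y),np.sin(Y)]);ey=np.array([-ex[1],ex[0]])
t=np.array([535.7,64.6])
for z in(170.8,):
    q=onplane(f,[(320.5,193.7)],z)[0,:2]-t;print("bottom far",q@ex-19,q@ey)
q=onplane(f,[(292,254),(349.2,254),(320.5,229)],216.5)[:,:2]-t
r=(q[0]-q[1])@ey/2;print("disc r",r,"centre",q[2]@ex-r,(q[0]+q[1])@ey/2)
```

```text
bottom far 1.0222996008721452 -0.5379505457037276
disc r 13.514400925496268 centre 1.6655604592949427 -0.5378469190341854
```

Request:
{"op": "send_rows", "data": {
  "steps": [
    [[0.61,-0.32,0,0,0.3],[0.61,-0.32,0,0,0.3],[0.61,-0.31,0,0,0.3],[0,0,1,0,0.3],[0,0,1,0,0.3]]
  ]
}}

```text
time_s: 4.2
ee_pos: [610.4, 107.6, 119.3]
ee_rot: [-180.0, -0.5, 3.4]
force: [0.4, -0.3, -2.2]
gripper_width: 37.8
gripper_force: 25.0
```

Request:
{"op": "send_rows", "data": {
  "steps": [
    [[0,0,0.8,0,0.3],[0,0,0.5,0,0.3],[0,0,0.1,0,0.3],[0,0,0,0,0.3],[0,0,0,0,0.3]]
  ]
}}

```text
time_s: 4.62
ee_pos: [608.0, 106.5, 63.2]
ee_rot: [-180.0, -0.1, 3.2]
force: [-0.5, -0.5, 0.3]
gripper_width: 37.4
gripper_force: 25.0
```

Run:
```python
from h import *
from workcell import env
s=env.state();print(s["time_s"],s["ee_pos"],s["ee_rot"],s["force"])
print(totool(np.array([606.6,106.9,30+5])-s["ee_pos"],s["ee_rot"]))
```

```text
4.6167 [607.98091714 106.54535755  63.1872646 ] [-1.79992929e+02 -1.35857060e-01  3.23862479e+00] [-0.47284861 -0.45947397  0.33823912]
[-0.03563772 -0.0107153   0.70460042]
```

Request:
{"op": "send_rows", "data": {
  "steps": [
    [[-0.035,-0.01,0,0,0.3],[0,0,0.2,0,0.3],[0,0,0.2,0,0.3],[0,0,0.15,0,0.3],[0,0,0.05,0,0.3]]
  ]
}}

```text
time_s: 5.03
ee_pos: [604.6, 106.7, 36.7]
ee_rot: [180.0, 0.1, 3.2]
force: [-0.0, 0.7, -1.3]
gripper_width: 37.3
gripper_force: 25.0
```

Request:
{"op": "send_rows", "data": {
  "steps": [
    [[0,0,0.05,0,0.3],[0,0,0,0,0.3]]
  ]
}}

```text
time_s: 5.2
ee_pos: [605.3, 106.8, 35.7]
ee_rot: [180.0, 0.0, 3.2]
force: [0.0, -0.4, -0.9]
gripper_width: 37.0
gripper_force: 25.0
```

Request:
{"op": "send_rows", "data": {
  "steps": [
    [[0,0,0.02,0,0.3],[0,0,0,0,0.65],[0,0,0,0,0.65],[0,0,0,0,0.65]]
  ]
}}

```text
time_s: 5.53
ee_pos: [605.7, 106.8, 35.4]
ee_rot: [180.0, -0.0, 3.2]
force: [-0.5, 0.7, 0.5]
gripper_width: 54.6
gripper_force: 0.0
```

Request:
{"op": "send_rows", "data": {
  "steps": [
    [[0,0,-0.6,0,0.65],[0,0,-1,0,0.8],[0,0,-1,0,0.8],[0,0,-1,0,0.8],[0,0,-0.8,0,0.8]]
  ]
}}

```text
time_s: 5.95
ee_pos: [606.0, 106.9, 214.7]
ee_rot: [-180.0, -0.2, 3.2]
force: [0.4, 0.4, 0.8]
gripper_width: 72.3
gripper_force: 0.0
```

Run:
```python
from h import *
from workcell import env
s=env.state();print(s["time_s"],s["ee_pos"],s["ee_rot"],s["force"])
print(totool(np.array([455,282,210])-s["ee_pos"],s["ee_rot"]))
```

```text
5.95 [606.04080445 106.87695696 214.68419502] [-179.98604462   -0.20788206    3.19519144] [0.37854443 0.3620831  0.80826251]
[-3.52652782 -4.58171129  0.10542651]
```

Request:
{"op": "send_rows", "data": {
  "steps": [
    [[-0.5,-0.65,0,0,0.8],[-0.5,-0.65,0,0,0.8],[-0.5,-0.65,0,0,0.8],[-0.5,-0.65,0,0,0.8],[-0.5,-0.65,0,0,0.8]]
  ]
}}

```text
time_s: 6.37
ee_pos: [497.2, 231.9, 211.4]
ee_rot: [-180.0, -0.0, 3.2]
force: [0.1, 1.5, -0.9]
gripper_width: 73.2
gripper_force: 0.0
```

Request:
{"op": "send_rows", "data": {
  "steps": [
    [[-0.5,-0.65,0,0,0.8],[-0.5,-0.68,0,0,0.8],[0,0,0,0,0.8],[0,0,0,0,0.8]]
  ]
}}

```text
time_s: 6.7
ee_pos: [454.6, 282.9, 211.4]
ee_rot: [180.0, -0.0, 3.4]
force: [0.7, -0.3, 0.4]
gripper_width: 73.2
gripper_force: 0.0
```

Run:
```python
from h import *
from workcell import env
f=env.grab_frame("wrist");np.savez("w3.npz",**f)
s=env.state();print(s["time_s"],s["ee_pos"],s["ee_rot"])
for o in discs(f,46,(130,225,240,400)):print(o, totool(np.r_[o[2],26]-s["ee_pos"],s["ee_rot"]))
```

```text
6.75 [455.42078496 282.10230618 211.31783307] [ 1.79977770e+02 -4.93629769e-02  3.28323818e+00]
(array([313.4, 168.6]), 519, array([463.3, 289.8])) [ 0.20368703 -0.1826426   4.63305252]
```

Request:
{"op": "send_rows", "data": {
  "steps": [
    [[0.22,-0.17,0.5,0,0.8],[0,0,1,0,0.8],[0,0,1,0,0.8],[0,0,1,0,0.8],[0,0,0.9,0,0.8]]
  ]
}}

```text
time_s: 7.17
ee_pos: [464.6, 287.7, 33.1]
ee_rot: [180.0, -0.0, 3.1]
force: [0.9, 0.2, -1.2]
gripper_width: 73.1
gripper_force: 0.0
```

Request:
{"op": "send_rows", "data": {
  "steps": [
    [[0,0,0.2,0,0.8],[0,0,0,0,0.8],[0,0,0,0,0.3],[0,0,0,0,0.3],[0,0,0,0,0.3]]
  ]
}}

```text
time_s: 7.58
ee_pos: [465.7, 290.0, 29.5]
ee_rot: [-179.9, -0.3, 3.2]
force: [-0.7, 0.1, -0.5]
gripper_width: 56.1
gripper_force: 0.0
```

Request:
{"op": "send_rows", "data": {
  "steps": [
    [[0,0,0,0,0.3],[0,0,0,0,0.3],[0,0,0,0,0.3],[0,0,0,0,0.3]]
  ]
}}

```text
time_s: 7.92
ee_pos: [464.4, 289.6, 28.2]
ee_rot: [-180.0, -0.1, 3.2]
force: [-0.4, -1.1, 6.2]
gripper_width: 37.3
gripper_force: 25.0
```

Gripped. I'll lift, then move to the near side of the rack at about (530,150) to check the hold.

Request:
{"op": "send_rows", "data": {
  "steps": [
    [[0,0,-0.5,0,0.3],[0,0,-1,0,0.3],[0,0,-1,0,0.3],[0,0,-1,0,0.3],[0,0,-0.8,0,0.3]]
  ]
}}

```text
time_s: 8.33
ee_pos: [463.9, 289.3, 201.9]
ee_rot: [-180.0, -0.1, 3.2]
force: [1.6, -0.4, -2.5]
gripper_width: 37.2
gripper_force: 25.0
```

Request:
{"op": "send_rows", "data": {
  "steps": [
    [[0.4,0.7,0,0,0.3],[0.4,0.7,0,0,0.3],[0.4,0.7,0,0,0.3],[0.2,0.4,0,0,0.3],[0,0,0,0,0.3]]
  ]
}}

```text
time_s: 8.75
ee_pos: [526.6, 189.3, 198.6]
ee_rot: [179.9, 0.0, 3.0]
force: [-0.4, 0.4, -1.7]
gripper_width: 37.3
gripper_force: 25.0
```

Run:
```python
from h import *
from workcell import env
f=env.grab_frame("wrist");np.savez("w4.npz",**f)
s=env.state();print(s["time_s"],s["ee_pos"],s["ee_rot"])
a=cv2.resize(f["pixels"][175:285,250:390,::-1],None,fx=4,fy=4,interpolation=cv2.INTER_CUBIC)
b=cv2.resize(f["pixels"][60:170,120:600,::-1],(560,128))
cv2.imwrite("pics/w4.png",np.vstack([a,b]))
for o in discs(f,54,(50,140,100,600)):print(o)
```

```text
8.8 [525.56597822 190.98673398 198.52335091] [1.79971585e+02 7.17379144e-02 3.03361754e+00]
(array([418.7,  96.6]), 704, array([607.5, 107.2]))
(array([511.2,  95.6]), 734, array([612.5,  26.8]))
(array([171.8,  83.7]), 332, array([607. , 321.1]))
(array([326.5,  95.9]), 1714, array([603.8, 187.3]))
```

View pics/w4.png

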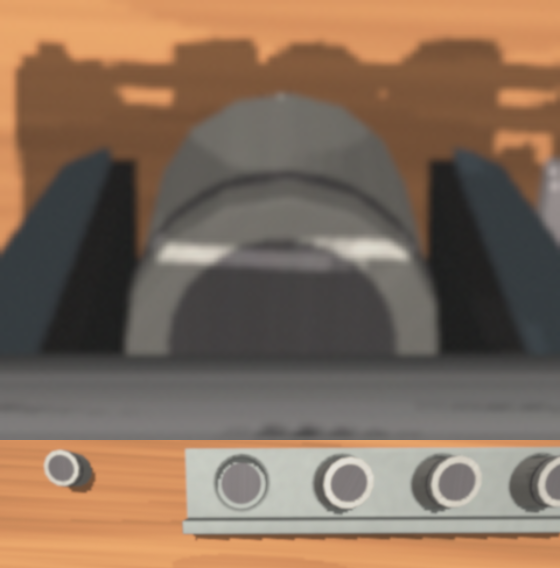

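The piston is seated in pocket2 and the next one is held well. Now I'll compute the held offset and the target.

Run:
```python
from h import *
from workcell import env
f=dict(np.load("w4.npz"));s=env.state();Y=np.radians(s["ee_rot"][2]);ex=np.array([np.cos(Y),np.sin(Y)]);ey=np.array([-ex[1],ex[0]])
t=s["ee_pos"][:2];zb=s["ee_pos"][2]-28.2
q=onplane(f,[(320.5,198.3)],zb)[0,:2]-t;a=q@ex-19,q@ey
q=onplane(f,[(292,258),(349.2,258),(320.5,235)],zb+46)[:,:2]-t
r=(q[0]-q[1])@ey/2;b=(q[2]@ex-r,(q[0]+q[1])@ey/2);print(a,b,r)
o=(np.array(a)+b)/2;T=np.array([603.4,186.3])-o[0]*ex-o[1]*ey;print("TCP target",T,totool(np.r_[T,60]-s["ee_pos"],s["ee_rot"]))
```

```text
(np.float64(-1.1354250230890237), np.float64(-2.317966571106413)) (np.float64(-0.8241318149540717), np.float64(-2.27294121004455)) 13.643927688878515
TCP target [604.25692568 188.64408888] [1.96575189 0.16087964 3.46070545]
```

Request:
{"op": "send_rows", "data": {
  "steps": [
    [[0.7,0.05,0,0,0.3],[0.7,0.05,0,0,0.3],[0.565,0.05,0,-0.03,0.3],[0,0,1,0,0.3],[0,0,1,0,0.3]]
  ]
}}

```text
time_s: 9.22
ee_pos: [606.7, 192.6, 120.1]
ee_rot: [-179.9, -0.4, 3.4]
force: [-0.1, 0.3, -2.9]
gripper_width: 37.3
gripper_force: 25.0
```

Request:
{"op": "send_rows", "data": {
  "steps": [
    [[0,0,0.8,0,0.3],[0,0,0.5,0,0.3],[0,0,0.1,0,0.3],[0,0,0,0,0.3],[0,0,0,0,0.3]]
  ]
}}

```text
time_s: 9.63
ee_pos: [604.8, 191.8, 64.3]
ee_rot: [-180.0, -0.1, 3.4]
force: [0.9, 0.8, -1.9]
gripper_width: 37.3
gripper_force: 25.0
```

Request:
{"op": "send_rows", "data": {
  "steps": [
    [[0,0,0,0,0.3]]
  ]
}}

```text
time_s: 9.72
ee_pos: [605.5, 191.7, 65.3]
ee_rot: [-179.9, -0.2, 3.4]
force: [0.4, -0.2, -0.6]
gripper_width: 37.2
gripper_force: 25.0
```

Request:
{"op": "send_rows", "data": {
  "steps": [
    [[0,0,0,0,0.3]]
  ]
}}

```text
time_s: 9.8
ee_pos: [605.3, 191.5, 65.3]
ee_rot: [-179.9, -0.2, 3.4]
force: [0.0, 0.3, -1.6]
gripper_width: 37.1
gripper_force: 25.0
```

Request:
{"op": "send_rows", "data": {
  "steps": [
    [[0,0.115,0,0,0.3],[0,0,0,0,0.3],[0,0,0,0,0.3],[0,0,0,0,0.3]]
  ]
}}

```text
time_s: 10.13
ee_pos: [604.5, 186.1, 63.5]
ee_rot: [-180.0, -0.0, 3.4]
force: [0.6, 0.3, -1.3]
gripper_width: 37.3
gripper_force: 25.0
```

Request:
{"op": "send_rows", "data": {
  "steps": [
    [[0,0,0,0,0.3]]
  ]
}}

```text
time_s: 10.22
ee_pos: [604.5, 186.2, 63.3]
ee_rot: [-180.0, -0.0, 3.4]
force: [-0.0, -0.1, -1.1]
gripper_width: 37.2
gripper_force: 25.0
```

Run:
```python
from h import *
from workcell import env
f=env.grab_frame("wrist");np.savez("w5.npz",**f)
s=env.state();print(s["time_s"],s["ee_pos"],s["ee_rot"])
cv2.imwrite("pics/w5.png",f["pixels"][130:330,150:490,::-1].repeat(2,0).repeat(2,1))
```

```text
10.2667 [604.42206754 186.20692346  63.1944847 ] [ 1.79997677e+02 -4.32335582e-03  3.39253072e+00]
```

View pics/w5.png

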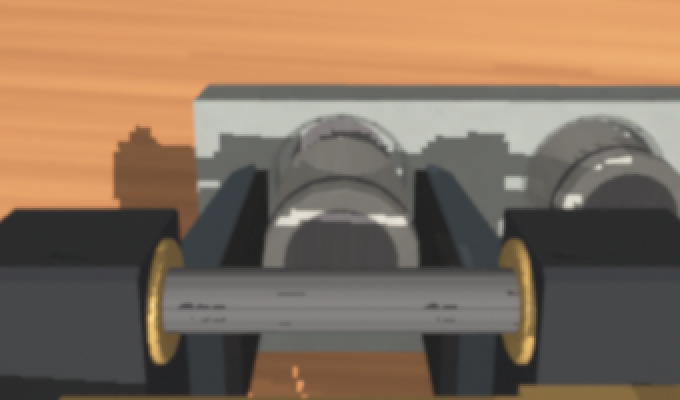

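Run:
```python
from h import *
f=dict(np.load("w5.npz"));Y=np.radians(3.3);ex=np.array([np.cos(Y),np.sin(Y)]);ey=np.array([-ex[1],ex[0]])
p=np.array([603.4,186.4])
print("rim far->centre",(onplane(f,[(321,187.5)],26)[0,:2]-p)@ex-21)
for r in(193,195,196.5):print("bottom far->centre",r,(onplane(f,[(320.5,r)],35)[0,:2]-p)@ex-19)
q=onplane(f,[(293.5,255),(348,255),(321,235)],81)[:,:2]-p;r=(q[0]-q[1])@ey/2
print("top disc",r,q[2]@ex-13.55,(q[0]+q[1])@ey/2)
print(f["pixels"][184:202,321].tolist())
```

```text
rim far->centre 1.3559777998897005
bottom far->centre 193 2.219706957230713
bottom far->centre 195 0.9986412808648737
bottom far->centre 196.5 0.08040596077424311
top disc 12.969016702984728 -0.6355314883813197 -0.9385711546620483
[[194, 197, 187], [192, 195, 185], [178, 180, 172], [145, 147, 141], [123, 123, 120], [128, 126, 124], [131, 126, 126], [132, 126, 126], [131, 125, 126], [132, 126, 126], [127, 122, 122], [110, 105, 105], [84, 80, 81], [81, 78, 77], [105, 101, 97], [123, 119, 113], [124, 121, 114], [123, 120, 113]]
```

Request:
{"op": "send_rows", "data": {
  "steps": [
    [[0.02,-0.017,0,0,0.3],[0,0,0.1,0,0.3],[0,0,0.1,0,0.3],[0,0,0.1,0,0.3],[0,0,0,0,0.3]]
  ]
}}

```text
time_s: 10.68
ee_pos: [604.3, 186.8, 49.7]
ee_rot: [180.0, 0.1, 3.4]
force: [0.1, -0.8, -2.3]
gripper_width: 36.9
gripper_force: 25.0
```

Request:
{"op": "send_rows", "data": {
  "steps": [
    [[0,0,0.1,0,0.3],[0,0,0.1,0,0.3],[0,0,0.1,0,0.3],[0,0,0,0,0.3]]
  ]
}}

```text
time_s: 11.02
ee_pos: [604.5, 186.8, 38.0]
ee_rot: [180.0, 0.1, 3.4]
force: [0.3, -0.3, -1.3]
gripper_width: 37.2
gripper_force: 25.0
```

Bottom is well inside the pocket with no contact force. I'll lower the last 1.5 mm and release.

Request:
{"op": "send_rows", "data": {
  "steps": [
    [[0,0,0.04,0,0.3],[0,0,0,0,0.3],[0,0,0,0,0.65],[0,0,0,0,0.65],[0,0,0,0,0.65]]
  ]
}}

```text
time_s: 11.43
ee_pos: [605.6, 187.1, 38.0]
ee_rot: [-180.0, -0.1, 3.4]
force: [1.0, 0.6, -0.0]
gripper_width: 54.4
gripper_force: 0.0
```

Request:
{"op": "send_rows", "data": {
  "steps": [
    [[0,0,-0.6,0,0.65],[0,0,-1,0,0.8],[0,0,-1,0,0.8],[0,0,-1,0,0.8],[0,0,-1,0,0.8]]
  ]
}}

```text
time_s: 11.85
ee_pos: [604.9, 187.0, 223.9]
ee_rot: [-180.0, -0.0, 3.4]
force: [0.2, -0.1, -0.3]
gripper_width: 73.2
gripper_force: 0.0
```

Run:
```python
from h import *
from workcell import env
s=env.state();print(s["time_s"],s["ee_pos"],s["ee_rot"])
print(totool(np.array([410,-35,220])-s["ee_pos"],s["ee_rot"]))
```

```text
11.85 [604.92568277 186.95902996 223.92956255] [-1.79994088e+02 -4.53124409e-02  3.40303812e+00]
[-5.19400858  5.2499345   0.0935897 ]
```

Request:
{"op": "send_rows", "data": {
  "steps": [
    [[-0.69,0.58,0,0,0.8],[-0.69,0.58,0,0,0.8],[-0.69,0.58,0,0,0.8],[-0.69,0.58,0,0,0.8],[-0.69,0.58,0,0,0.8]]
  ]
}}

```text
time_s: 12.27
ee_pos: [472.9, 62.1, 221.9]
ee_rot: [180.0, -0.1, 3.4]
force: [-0.3, -0.6, -0.3]
gripper_width: 73.1
gripper_force: 0.0
```

Request:
{"op": "send_rows", "data": {
  "steps": [
    [[-0.69,0.58,0,0,0.8],[-0.69,0.58,0,0,0.8],[-0.69,0.58,0,0,0.8],[-0.69,0.58,0,0,0.8],[0,0,0,0,0.8]]
  ]
}}

```text
time_s: 12.68
ee_pos: [364.9, -38.7, 221.8]
ee_rot: [179.9, 0.1, 3.2]
force: [-0.7, 1.0, -0.2]
gripper_width: 73.5
gripper_force: 0.0
```

Request:
{"op": "send_rows", "data": {
  "steps": [
    [[0,0,0,0,0.8],[0,0,0,0,0.8],[0,0,0,0,0.8],[0,0,0,0,0.8]]
  ]
}}

```text
time_s: 13.02
ee_pos: [370.5, -35.5, 221.6]
ee_rot: [-180.0, -0.0, 3.5]
force: [-0.9, 0.6, -0.0]
gripper_width: 73.4
gripper_force: 0.0
```

Run:
```python
from h import *
from workcell import env
f=env.grab_frame("wrist");np.savez("w6.npz",**f);cv2.imwrite("pics/w6.png",f["pixels"][:,:,::-1])
s=env.state();print(s["time_s"],s["ee_pos"],s["ee_rot"])
hsv=cv2.cvtColor(f["pixels"],cv2.COLOR_RGB2HSV)
m=((hsv[...,1]<40)&(hsv[...,2]>205)).astype(np.uint8);m[230:]=0
n,l,st,c=cv2.connectedComponentsWithStats(m)
for i in range(1,n):
    if st[i,4]>2000:
        k=np.argwhere(l==i)[:,::-1];p=onplane(f,k,10)[:,:2].astype(np.float32);print(st[i],cv2.minAreaRect(p))
t=env.grab_frame("top");np.savez("t2.npz",**t)
```

```text
13.0667 [370.4043518  -35.54844196 221.44970723] [-1.79995149e+02  4.50916478e-03  3.49116971e+00]
[  182    54   286    88 14358] ((446.0564880371094, -34.96711730957031), (298.8832702636719, 53.55855941772461), 86.2959976196289)
```

View pics/w6.png

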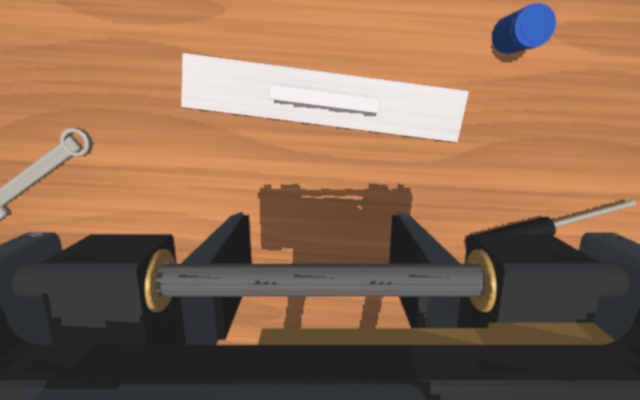

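The view shows the straightedge spanning (182,54)–(468,142), rib at (324,100), clear of everything. I'll go above it and turn by 83°.

Request:
{"op": "send_rows", "data": {
  "steps": [
    [[0.63,0.03,0,0,0.5],[0.63,0.04,0,0,0.5],[0.63,0.03,0,0,0.5],[0,0,0,-0.93,0.5],[0,0,0,-0.93,0.5]]
  ]
}}

```text
time_s: 13.53
ee_pos: [447.0, -35.1, 220.9]
ee_rot: [-180.0, 0.1, 16.6]
force: [-0.4, 0.3, 0.1]
gripper_width: 46.2
gripper_force: 0.0
```

Request:
{"op": "send_rows", "data": {
  "steps": [
    [[0,0,0,-0.93,0.5],[0,0,0,-0.93,0.5],[0,0,0,-0.93,0.5],[0,0,0,-0.93,0.5],[0,0,0,-0.93,0.5]]
  ]
}}

```text
time_s: 13.95
ee_pos: [445.7, -35.2, 221.2]
ee_rot: [-180.0, 0.0, 48.5]
force: [0.3, -0.6, -0.0]
gripper_width: 46.0
gripper_force: 0.0
```

Request:
{"op": "send_rows", "data": {
  "steps": [
    [[0,0,0,-0.93,0.5],[0,0,0,-0.93,0.5],[0,0,0,-0.93,0.5],[0,0,0,-0.93,0.5],[0,0,0,-0.93,0.5]]
  ]
}}

```text
time_s: 14.37
ee_pos: [445.7, -35.1, 221.2]
ee_rot: [-180.0, 0.0, 80.5]
force: [-0.4, -0.2, 0.5]
gripper_width: 45.7
gripper_force: 0.0
```

Request:
{"op": "send_rows", "data": {
  "steps": [
    [[0,0,0,-0.87,0.5],[0,0,0,0,0.5],[0,0,0,0,0.5],[0,0,0,0,0.5],[0,0,0,0,0.5]]
  ]
}}

```text
time_s: 14.78
ee_pos: [445.4, -35.5, 221.5]
ee_rot: [-180.0, 0.0, 86.1]
force: [0.4, 0.3, 0.1]
gripper_width: 45.6
gripper_force: 0.0
```

Run:
```python
from h import *
from workcell import env
s=env.state();print(s["time_s"],s["ee_pos"],s["ee_rot"],totool(np.array([446.05,-35,14])-s["ee_pos"],s["ee_rot"]))
```

```text
14.7833 [445.44219696 -35.52133737 221.45056521] [-1.79993577e+02  4.05395902e-03  8.60511231e+01] [0.01441587 0.0148428  5.18626149]
```

Request:
{"op": "send_rows", "data": {
  "steps": [
    [[0.01,0.01,1,-0.04,0.5],[0,0,1,0,0.5],[0,0,1,0,0.5],[0,0,1,0,0.5],[0,0,0.7,0,0.5]]
  ]
}}

```text
time_s: 15.2
ee_pos: [444.2, -35.1, 30.9]
ee_rot: [-179.8, -0.0, 86.3]
force: [0.1, 0.5, -0.3]
gripper_width: 46.1
gripper_force: 0.0
```

Request:
{"op": "send_rows", "data": {
  "steps": [
    [[0,0,0.3,0,0.5],[0,0,0.12,0,0.5],[0,0,0,0,0.5],[0,0,0,0,0.5],[0,0,0,0,0.5]]
  ]
}}

```text
time_s: 15.62
ee_pos: [447.0, -35.4, 17.9]
ee_rot: [179.8, 0.0, 86.4]
force: [-0.4, 0.6, 0.2]
gripper_width: 45.5
gripper_force: 0.0
```

Request:
{"op": "send_rows", "data": {
  "steps": [
    [[0,0,0.03,0,0.5],[0,0,0,0,0],[0,0,0,0,0],[0,0,0,0,0],[0,0,0,0,0]]
  ],
  "squeeze": 40
}}

```text
time_s: 16.03
ee_pos: [445.9, -35.3, 15.8]
ee_rot: [180.0, 0.0, 86.4]
force: [-0.2, 0.2, 1.0]
gripper_width: 22.1
gripper_force: 0.0
```

Request:
{"op": "send_rows", "data": {
  "steps": [
    [[0,0,0,0,0],[0,0,0,0,0],[0,0,0,0,0],[0,0,0,0,0]]
  ]
}}

```text
time_s: 16.37
ee_pos: [445.8, -35.3, 15.6]
ee_rot: [180.0, 0.0, 86.4]
force: [-0.9, -0.2, 2.4]
gripper_width: 14.1
gripper_force: 40.0
```

Request:
{"op": "send_rows", "data": {
  "steps": [
    [[0,0,-0.1,0,0],[0,0,-0.4,0,0],[0,0,-0.8,0,0],[0,0,-0.8,0,0],[0,0,-0.8,0,0]]
  ]
}}

```text
time_s: 16.78
ee_pos: [444.3, -35.2, 131.9]
ee_rot: [-179.8, 0.0, 86.4]
force: [2.2, -0.3, -5.5]
gripper_width: 13.8
gripper_force: 40.0
```

Request:
{"op": "send_rows", "data": {
  "steps": [
    [[0,0,-0.4,0,0],[0,0,0,0,0],[0,0,0,0,0],[0,0,0,0,0],[0,0,0,0,0]]
  ]
}}

```text
time_s: 17.2
ee_pos: [444.0, -35.1, 145.5]
ee_rot: [-179.7, -0.0, 86.4]
force: [0.6, 0.2, -4.6]
gripper_width: 13.8
gripper_force: 40.0
```

Run:
```python
from h import *
from workcell import env
f=env.grab_frame("wrist");np.savez("w7.npz",**f);cv2.imwrite("pics/w7.png",f["pixels"][:,:,::-1])
s=env.state();print(s["time_s"],s["ee_pos"],s["ee_rot"],s["force"],s["torque"],s["gripper_width"])
```

```text
17.25 [444.30576321 -35.16950727 145.623271  ] [-1.79748252e+02 -5.44008297e-03  8.63910930e+01] [ 0.35049702 -0.18601894 -6.24687352] [-0.00197144 -0.06092827 -0.00991366] 13.7357395751198
```

View pics/w7.png

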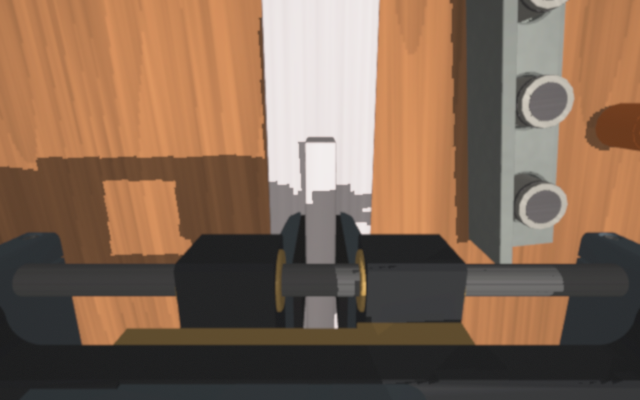

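The straightedge is held level by its rib: the blade spans columns 262–378, rib at (320,180), and the rack is to the right with its fence near column 490. I'll carry it over the row, aiming 3 mm off the fence, and turn to 93.3°.

Request:
{"op": "send_rows", "data": {
  "steps": [
    [[0.2,0.25,0,0,0],[0.35,0.5,0,0,0],[0.35,0.5,0,0,0],[0.35,0.5,0,0,0],[0.35,0.5,0,0,0]]
  ]
}}

```text
time_s: 17.67
ee_pos: [540.8, 24.1, 146.4]
ee_rot: [-179.9, -0.0, 86.4]
force: [1.1, -0.2, -5.1]
gripper_width: 13.7
gripper_force: 40.0
```

Request:
{"op": "send_rows", "data": {
  "steps": [
    [[0.35,0.5,0,0,0],[0.35,0.5,0,0,0],[0.35,0.5,0,0,0],[0.15,0.28,0,0,0],[0,0,0,-0.25,0]]
  ]
}}

```text
time_s: 18.08
ee_pos: [617.0, 68.6, 145.7]
ee_rot: [179.9, -0.1, 88.2]
force: [-1.1, -0.8, -5.5]
gripper_width: 13.7
gripper_force: 40.0
```

Request:
{"op": "send_rows", "data": {
  "steps": [
    [[0,0,0,-0.35,0],[0,0,0,-0.4,0],[0,0,0,0,0],[0,0,0,0,0],[0,0,0,0,0]]
  ]
}}

```text
time_s: 18.5
ee_pos: [613.7, 66.6, 146.7]
ee_rot: [-179.9, 0.0, 93.2]
force: [-0.6, -0.9, -5.6]
gripper_width: 14.1
gripper_force: 40.0
```

Request:
{"op": "send_rows", "data": {
  "steps": [
    [[0,0,0,0,0],[0,0,0,0,0],[0,0,0,0,0]]
  ]
}}

```text
time_s: 18.75
ee_pos: [613.7, 66.3, 147.5]
ee_rot: [180.0, 0.0, 93.2]
force: [-0.8, -0.1, -4.8]
gripper_width: 13.6
gripper_force: 40.0
```

Run:
```python
from h import *
from workcell import env
f=env.grab_frame("wrist");np.savez("w8.npz",**f)
s=env.state();print(s["time_s"],s["ee_pos"],s["ee_rot"],s["force"],s["torque"])
hsv=cv2.cvtColor(f["pixels"],cv2.COLOR_RGB2HSV)
for r in(20,60,100): print(r,[(c,*hsv[r,c,1:].tolist()) for c in range(238,278,2)],[(c,*hsv[r,c,1:].tolist()) for c in range(360,396,2)])
```

```text
18.8 [613.68251272  66.30714889 147.59828836] [1.79989290e+02 2.36396784e-03 9.32461068e+01] [-0.47188985  0.1047578  -4.76209919] [-0.0922852  -0.0818657  -0.03441951]
20 [(238, 142, 190), (240, 143, 193), (242, 144, 199), (244, 143, 212), (246, 145, 211), (248, 144, 205), (250, 143, 205), (252, 144, 206), (254, 143, 202), (256, 143, 194), (258, 137, 127), (260, 71, 94), (262, 15, 158), (264, 9, 232), (266, 8, 236), (268, 9, 236), (270, 8, 234), (272, 8, 235), (274, 9, 237), (276, 8, 237)] [(360, 6, 239), (362, 8, 238), (364, 8, 237), (366, 8, 237), (368, 6, 238), (370, 7, 239), (372, 8, 235), (374, 8, 235), (376, 9, 234), (378, 43, 210), (380, 139, 192), (382, 142, 191), (384, 142, 191), (386, 143, 191), (388, 143, 193), (390, 143, 194), (392, 142, 188), (394, 142, 187)]
60 [(238, 142, 190), (240, 143, 192), (242, 143, 200), (244, 143, 212), (246, 142, 210), (248, 142, 205), (250, 143, 207), (252, 143, 207), (254, 143, 207), (256, 143, 211), (258, 141, 177), (260, 131, 107), (262, 52, 94), (264, 15, 174), (266, 9, 236), (268, 8, 236), (270, 8, 235), (272, 9, 235), (274, 8, 236), (2
[... 227 characters left out ...]
, 201), (388, 143, 195), (390, 142, 192), (392, 142, 190), (394, 141, 192)]
100 [(238, 142, 188), (240, 143, 191), (242, 142, 199), (244, 143, 211), (246, 143, 209), (248, 142, 206), (250, 142, 206), (252, 143, 207), (254, 143, 209), (256, 143, 210), (258, 143, 207), (260, 142, 171), (262, 121, 101), (264, 22, 105), (266, 16, 213), (268, 8, 236), (270, 8, 236), (272, 8, 235), (274, 8, 235), (276, 8, 237)] [(360, 9, 237), (362, 9, 237), (364, 8, 238), (366, 6, 239), (368, 8, 238), (370, 9, 236), (372, 9, 236), (374, 13, 227), (376, 110, 202), (378, 142, 201), (380, 143, 204), (382, 143, 205), (384, 142, 199), (386, 143, 195), (388, 143, 193), (390, 143, 195), (392, 143, 201), (394, 143, 198)]
```

Run:
```python
from h import *
f=dict(np.load("w8.npz"));Y=np.radians(3.29);ex=np.array([np.cos(Y),np.sin(Y)]);ey=np.array([-ex[1],ex[0]]);c=np.array([610.25,66.5])
L=onplane(f,[(262.1,20),(263.7,60),(265,100)],142)[:,:2]-c;Rr=onplane(f,[(378.6,20),(377,60),(375.6,100)],142)[:,:2]-c
print("L",(L@ex).round(2),(L@ey).round(0),"R",(Rr@ex).round(2),"mid",((L+Rr)@ex/2).round(2),"tcp",((np.array([613.7,66.3])-c)@ex).round(2))
```

```text
L [-23.19 -23.18 -23.32] [108.  91.  72.] R [30.62 30.59 30.66] mid [3.72 3.71 3.67] tcp 3.43
```

Request:
{"op": "send_rows", "data": {
  "steps": [
    [[0,0,0.5,0,0],[0,0,0.5,0,0],[0,0,0.4,0,0],[0,0,0.25,0,0],[0,0,0.1,0,0]]
  ]
}}

```text
time_s: 19.22
ee_pos: [612.6, 66.2, 75.8]
ee_rot: [-179.8, 0.0, 93.3]
force: [-0.8, -0.1, -5.5]
gripper_width: 13.3
gripper_force: 40.0
```

Request:
{"op": "send_rows", "data": {
  "steps": [
    [[0,0,0,0,0],[0,0,0,0,0],[0,0,0,0,0],[0,0,0,0,0],[0,0,0,0,0]]
  ]
}}

```text
time_s: 19.63
ee_pos: [614.2, 66.4, 78.5]
ee_rot: [179.9, 0.0, 93.3]
force: [-0.3, -0.6, -5.8]
gripper_width: 13.9
gripper_force: 40.0
```

Request:
{"op": "send_rows", "data": {
  "steps": [
    [[0,0,0,0,0],[0,0,0,0,0]]
  ]
}}

```text
time_s: 19.8
ee_pos: [613.8, 66.3, 77.9]
ee_rot: [180.0, 0.0, 93.3]
force: [-0.2, 0.3, -5.7]
gripper_width: 13.3
gripper_force: 40.0
```

Request:
{"op": "send_rows", "data": {
  "steps": [
    [[0,0,0.05,0,0],[0,0,0.05,0,0],[0,0,0.05,0,0],[0,0,0,0,0],[0,0,0,0,0]]
  ]
}}

```text
time_s: 20.22
ee_pos: [613.5, 66.3, 71.2]
ee_rot: [-180.0, 0.0, 93.3]
force: [-0.4, -0.3, -5.4]
gripper_width: 13.5
gripper_force: 40.0
```

Request:
{"op": "send_rows", "data": {
  "steps": [
    [[0,0,0,0,0],[0,0,0,0,0],[0,0,0,0,0]]
  ]
}}

```text
time_s: 20.47
ee_pos: [613.8, 66.3, 71.6]
ee_rot: [180.0, 0.0, 93.3]
force: [0.2, -0.1, -4.8]
gripper_width: 13.5
gripper_force: 40.0
```

Request:
{"op": "send_rows", "data": {
  "steps": [
    [[0,-0.03,0,0,0],[0,-0.03,0,0,0],[0,0,0,0,0],[0,0,0,0,0],[0,0,0,0,0]]
  ]
}}

```text
time_s: 20.88
ee_pos: [611.3, 66.2, 71.6]
ee_rot: [180.0, 0.0, 93.3]
force: [0.0, 0.7, -5.9]
gripper_width: 13.8
gripper_force: 40.0
```

Request:
{"op": "send_rows", "data": {
  "steps": [
    [[0,-0.015,0,0,0],[0,0,0,0,0],[0,0,0,0,0]]
  ]
}}

```text
time_s: 21.13
ee_pos: [610.7, 66.1, 71.5]
ee_rot: [-180.0, 0.0, 93.3]
force: [0.4, -0.5, -4.7]
gripper_width: 13.8
gripper_force: 40.0
```

Request:
{"op": "send_rows", "data": {
  "steps": [
    [[0,-0.01,0,0,0],[0,0,0,0,0],[0,0,0,0,0]]
  ]
}}

```text
time_s: 21.38
ee_pos: [610.3, 66.1, 71.6]
ee_rot: [180.0, 0.0, 93.3]
force: [-0.1, -0.0, -6.2]
gripper_width: 13.8
gripper_force: 40.0
```

Request:
{"op": "send_rows", "data": {
  "steps": [
    [[0,-0.01,0,0,0],[0,0,0,0,0],[0,0,0,0,0]]
  ]
}}

```text
time_s: 21.63
ee_pos: [610.2, 66.1, 71.6]
ee_rot: [180.0, 0.0, 93.3]
force: [0.6, 0.4, -6.8]
gripper_width: 14.0
gripper_force: 40.0
```

Request:
{"op": "send_rows", "data": {
  "steps": [
    [[0,-0.01,0,0,0],[0,0,0,0,0],[0,0,0,0,0]]
  ]
}}

```text
time_s: 21.88
ee_pos: [610.2, 66.1, 71.6]
ee_rot: [179.9, 0.0, 93.3]
force: [3.5, 0.5, -7.1]
gripper_width: 13.9
gripper_force: 40.0
```

Request:
{"op": "send_rows", "data": {
  "steps": [
    [[0,-0.01,0,0,0],[0,0,0,0,0],[0,0,0,0,0]]
  ]
}}

```text
time_s: 22.13
ee_pos: [610.1, 66.1, 71.7]
ee_rot: [179.9, 0.0, 93.3]
force: [5.7, 0.9, -8.1]
gripper_width: 13.8
gripper_force: 40.0
```

Flush contact with the fence (5.7 N). I'll ease off slightly and lower gently onto the tops.

Request:
{"op": "send_rows", "data": {
  "steps": [
    [[0,0.02,0,0,0],[0,0,0.025,0,0],[0,0,0,0,0],[0,0,0,0,0]]
  ]
}}

```text
time_s: 22.47
ee_pos: [610.2, 66.1, 71.0]
ee_rot: [179.9, 0.0, 93.3]
force: [3.5, -0.4, -4.3]
gripper_width: 13.6
gripper_force: 40.0
```

Request:
{"op": "send_rows", "data": {
  "steps": [
    [[0,0,0.015,0,0],[0,0,0,0,0],[0,0,0,0,0]]
  ]
}}

```text
time_s: 22.72
ee_pos: [610.2, 66.1, 70.3]
ee_rot: [179.9, 0.0, 93.3]
force: [3.7, 1.0, -2.4]
gripper_width: 13.9
gripper_force: 40.0
```

Request:
{"op": "send_rows", "data": {
  "steps": [
    [[0,0,0.01,0,0],[0,0,0,0,0],[0,0,0,0,0]]
  ]
}}

```text
time_s: 22.97
ee_pos: [610.2, 66.1, 69.7]
ee_rot: [180.0, 0.0, 93.3]
force: [4.3, 0.1, -2.1]
gripper_width: 13.8
gripper_force: 40.0
```

Request:
{"op": "send_rows", "data": {
  "steps": [
    [[0,0.01,0.008,0,0],[0,0,0,0,0],[0,0,0,0,0]]
  ]
}}

```text
time_s: 23.22
ee_pos: [610.2, 66.1, 69.7]
ee_rot: [180.0, 0.0, 93.3]
force: [1.7, -0.7, 2.5]
gripper_width: 13.8
gripper_force: 40.0
```

Request:
{"op": "send_rows", "data": {
  "steps": [
    [[0,0,0.008,0,0],[0,0,0,0,0],[0,0,0,0,0]]
  ]
}}

```text
time_s: 23.47
ee_pos: [610.3, 66.1, 69.7]
ee_rot: [180.0, 0.0, 93.3]
force: [2.1, -0.5, 6.1]
gripper_width: 13.9
gripper_force: 40.0
```

Request:
{"op": "send_rows", "data": {
  "steps": [
    [[0,0,0.008,0,0],[0,0,0,0,0],[0,0,0,0,0]]
  ]
}}

```text
time_s: 23.72
ee_pos: [610.2, 66.1, 69.7]
ee_rot: [180.0, 0.0, 93.3]
force: [1.0, 0.4, 7.2]
gripper_width: 13.3
gripper_force: 40.0
```

Seated on the tops at the predicted height. I'll ease off, release and retreat.

Request:
{"op": "send_rows", "data": {
  "steps": [
    [[0,0,-0.012,0,0],[0,0,0,0,0],[0,0,0,0,0.2],[0,0,0,0,0.3],[0,0,0,0,0.4]]
  ]
}}

```text
time_s: 24.13
ee_pos: [609.0, 66.0, 68.1]
ee_rot: [-179.8, 0.0, 93.3]
force: [-0.6, 0.0, -0.6]
gripper_width: 28.6
gripper_force: 0.0
```

Request:
{"op": "send_rows", "data": {
  "steps": [
    [[0,0,0,0,0.45],[0,0,0,0,0.45],[0,0,-0.2,0,0.45],[0,0,-0.6,0,0.45],[0,0,-1,0,0.45]]
  ]
}}

```text
time_s: 24.55
ee_pos: [607.4, 65.8, 138.2]
ee_rot: [-179.4, 0.0, 93.3]
force: [0.2, 0.1, -1.1]
gripper_width: 40.9
gripper_force: 0.0
```

Request:
{"op": "send_rows", "data": {
  "steps": [
    [[-0.8,0,-0.6,0,0.45],[-0.8,0,-0.6,0,0.45],[-0.8,0,-0.4,0,0.45],[-0.3,0,0,0,0.45],[0,0,0,0,0.45]]
  ]
}}

```text
time_s: 24.97
ee_pos: [616.8, -44.2, 206.3]
ee_rot: [179.9, 0.1, 93.1]
force: [1.1, 0.4, -0.8]
gripper_width: 41.2
gripper_force: 0.0
```

Request:
{"op": "send_rows", "data": {
  "steps": [
    [[0,0,0,0,0.45],[0,0,0,0,0.45],[0,0,0,0,0.45]]
  ]
}}

```text
time_s: 25.22
ee_pos: [615.7, -40.1, 203.7]
ee_rot: [-179.8, -0.1, 93.4]
force: [0.5, -0.0, 0.0]
gripper_width: 40.9
gripper_force: 0.0
```

Run:
```python
from h import *
from workcell import env
f=env.grab_frame("wrist");np.savez("w9.npz",**f)
s=env.state();print(s["time_s"],s["ee_pos"],s["ee_rot"],s["force"])
hsv=cv2.cvtColor(f["pixels"],cv2.COLOR_RGB2HSV);m=((hsv[...,1]<12)&(hsv[...,2]>222)).astype(np.uint8);m[235:]=0
Y=np.radians(3.29);ex=np.array([np.cos(Y),np.sin(Y)]);ey=np.array([-ex[1],ex[0]]);c=np.array([610.25,66.5])
n,l,st,_=cv2.connectedComponentsWithStats(m);i=1+st[1:,4].argmax();print(st[i])
k=np.argwhere(l==i)[:,::-1];p=onplane(f,k,64)[:,:2]-c
q=np.c_[p@ex,p@ey].astype(np.float32);print("rack frame",cv2.minAreaRect(q),q.min(0),q.max(0))
for lo in range(-140,150,40):
    z=q[abs(q[:,1]-lo)<10]
    if len(z): print(lo,z[:,0].min().round(1),z[:,0].max().round(1))
w=world(f)[l==i];A=np.c_[w[:,:2],np.ones(len(w))];ok=abs(w[:,2]-64)<6;co=np.linalg.lstsq(A[ok],w[ok,2],rcond=None)[0];print("plane slope",co[:2],"z",np.median(w[ok,2]))
```

```text
25.2667 [615.86476996 -40.13911534 203.90439969] [-1.79869574e+02 -4.04000532e-02  9.33645830e+01] [ 0.46648018  0.15867484 -0.02933921]
[ 288    0   67  161 9341]
rack frame ((-0.18418121337890625, -20.688674926757812), (129.49041748046875, 53.50374221801758), 89.99701690673828) [-26.939325 -85.434494] [26.564976 44.055153]
-60 -26.7 26.5
-20 -26.7 26.4
20 -26.7 26.2
plane slope [0.00334192 0.00149466] z 64.23934128878068
```

The numbers check out: blade edge at x ≈ -26.8 mm, square to the rack, level, top at about 64 mm. I'm handing in.

```bash
python3 -c "
from workcell import env
print(env.job_done())"
```

```text
the job is handed in; nothing more can be done
None
```

I stood both spare pistons in the empty pockets, laid the straightedge flat and flush against the fence over all four, and handed the job in; `job_done()` returned no verdict.

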